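Turn the heat under the pot down by one click

ROBOT

A 6-joint arm with a two-finger parallel gripper is mounted at the origin on the work surface. World frame = base frame: x ahead of the robot, y to its left, z up, the work surface at z = 0. Lengths are in mm, angles in rad, forces in N, time in s.
With the tool pointing down it reaches from about 350 to 975 mm from the base axis. Payload 7.1 kg.
Tool frame: the origin (TCP) lies between the finger pads, 19 mm behind the fingertips; this is the grasp point; z points along the fingers, y is the line along which they close (so a half turn about z gives the same grasp; the last joint's range is limited). The gripper opens to 88 mm and grips with 3 to 60 N. Pads are 20 mm wide; open, the fingers measure 115 mm over their backs; the gripper's body (75 mm by 178 mm) begins 61 mm behind the grasp point.
Start: joints at [-1.33, 0.423, 1.63, -0, 1.089, -0.019], TCP at [160.573, -604.004, 241.375] pointing down, gripper open.
Joint ranges: [-3, 3], [-0.9, 2.11], [0.09, 2.58], [-1.31, 4.45], [0.11, 2.69], [-2.54, 2.54]. Speed limits (rad/s): [2.39, 2.39, 3.01, 3.14, 3.14, 3.14].

INTERFACE

Orientations are given as a rotation vector (axis times angle).
In Python, from workcell import ctrl, cams gives the robot as it stands.
- The arm moves only by the tool move_arm, never from a script. Its argument "steps" is a list of rows, each a list of 3 entries, a list of its own where there are three numbers: the shift along the tool's x, y, z in units of 25 mm (1.0 is 25 mm), then the turn about the tool's z in units of 5 degrees (1.0 is 5 degrees), then the closure, from 0 (fully open) to 1 (shut). A call has 1 to 20 rows; each row shifts and turns the commanded pose from where the row before left it, along the tool's axes as they then stand; what a row does not reach is not made up. A row lasts 1/12 s, in which the tool goes at most 41.7 mm and 7.16 degrees, less where a joint would pass 70% of its speed; a pose out of reach is approached as far as the arm can. A call is refused whole if a number of a shift passes 1 or a number of a turn 1, either way. A call with a gripper value outside its range is refused whole. The fingers move at their own pace and stop on an object; the grip force is fixed at half the most. Time passes only in rows, so rows that do not move let the fingers close. It gives the time, the measured TCP pose, the force, the opening and the grip force at its end, in the units of the state.
- ctrl.get_obs(): the state, without advancing time (a new reading comes with each control period).
- cams.get_image(name): name is "scene" or "side" or "wrist"; returns a dict with "image" (400x640x3 uint8, red, green, blue), "camera_matrix" (3x3 intrinsics, pixels), "xyz" and "rotation" of the camera in the world; the wrist camera has in their place "mount" (4x4, takes a point from camera to tool coordinates, whose origin is the TCP and whose axes are the flange's). Camera axes: x right, y down, z forward; pixel columns grow to the right and rows downward; lengths in mm; the calibration is good to about 2 mm. A picture is of the moment at which its call begins: read the wrist's pose just before it. There is no depth.
- ctrl.close_job(): hands the job in; it is judged then, once.
Trained networks look in the newest picture that a camera, given by its name, has taken for a name from the list of things; names that differ only in an ending like _2 or _b are one class to them, and where a whole thing is asked for, a point or a joint stands for the part that bears it (a point fixed in the world has none). Each returns a list of dicts, best first, with "p" (0 to 1); they miss things now and then, are a little off and sometimes report something else, mostly with a low value. They report only what shows in the picture. A call takes as long as a camera call.
- cams.boxes_of(camera, thing): "rect" ([centre column, centre row, width, height] in pixels, round what is visible of it).
- cams.cut_out(camera, thing): "pixels" (400x640 bool, what is visible of it) and "rect" ([centre column, centre row, width, height] in pixels, round what is visible of it).
The state is a dict: "t": time; "qpos": joint angles; "qvel": joint speeds; "joint_torque": joint torques, N m; "ee_pos": TCP position; "orientation": TCP orientation; "ft_force": force on the tool from outside, world axes, zero at the start; "moment": the same for the moment, N m; "width": finger opening in mm; "grasp_force": force on a finger pad.
Only numpy, scipy, OpenCV 4.12 (cv2) and the standard library are available. Lean on these libraries where they do the work, as an engineer would, in place of code of your own. Each camera call takes 0.05 s, during which the arm holds its last target. There are 200 camera calls.

TASK

The lidded pot on the double hob has come to the boil, so turn the heat under it down by one click: with a fingertip, and without gripping it, roll the knurled dial in front of the pot anticlockwise until it clicks into the next notch, then take the hand away. Leave the other dial as it is, and the hob, the pots and everything else standing where they are.

Things in the scene. Friction and masses are not known exactly. Their poses are not given: they have to be found in the camera images.
- hob: Loose double hob, 360 mm deep (x) by 560 wide (y), flat top 65 mm up, 6.5 kg. Origin: centre of underside; x points away from the robot, y to its left. x from -180 to -80 mm: steel control strip; behind it black glass with cooking rings centred at x = 45, y = +140 (left) and -140 mm (right). Straight in front of each ring, at x = -130 mm, is its dial.
- dial_left (a joint): Left dial's angle (rad), clockwise from above positive; 0: white line along the hob's +x. Turning down makes it smaller. Notches: -1.178 off, -0.393 low, 0.393 medium, 1.178 high. Starts in medium or high (rarely balanced between: then medium is next). Let go, it goes to the nearer notch. It takes 0.06 N m (2.3 N at the rim); a fingertip pressed on the rim with 6 to 10 N turns it without slip.
- dial_right (a joint): The same for the right dial, which is identical to the left one.
- dial_left_top (a point): Centre of the top face of the left dial, on its axis, 24 mm above the hob's top face (89 mm above the counter). The dial is an upright black plastic cylinder, 54 mm in diameter and 24 mm high, with a knurled side and a flat top with one white pointer line; it stands directly on the strip.
- dial_right_top (a point): The same point of the right dial.
- dial_left_mark (a point): Outer part of the white pointer line on the left dial's top face, 24 mm from its axis; shows which way the dial points.
- dial_right_mark (a point): The same point of the right dial.
- pot: Stainless pot with its lid on, standing on one of the two rings, left or right; its place tells which dial is wanted. 170 mm in diameter, 82 mm high, black lid knob up to 123 mm, a loop handle at either side (along its y) reaching 117 mm from the axis. Origin: centre of its bottom.
- frying_pan: Dark open frying pan on the other ring, 210 mm across the rim, 44 mm high, long handle along its +x, reaching 225 mm from its centre. Origin: centre of its bottom. Leave alone.
- spoon_rest: Blue ceramic spoon rest, a low dish 92 mm across and 18 mm high with a lug along its +y reaching 72 mm from the centre, standing on the control strip between the two dials. Origin: centre of its bottom. Leave alone.
- board: Round ironwood chopping board, 300 mm in diameter, 50 mm thick, left of the hob. Origin: centre of its underside. Leave alone.
- ginger: Knobbly ginger root about 110 by 75 by 30 mm lying on the board. Origin: middle of its underside. Leave alone.
- grater: Flat stainless ginger grater, 220 by 66 by 9 mm, lying on the counter in front of the hob's left end, handle along its -x. Origin: near its middle, on the counter. Leave alone.
- seasoning_box: White plastic seasoning box, 90 by 204 mm (its y) and 66 mm high, with three hinged flaps, right of the hob. Origin: centre of its underside. Leave alone.
- chopstick_a: Wooden chopstick 240 mm long, 7 mm thick, lying on the counter in front of the hob's right part. Origin: its middle, on the counter. Leave alone.
- chopstick_b: The second chopstick, beside the first. Leave alone.

How it is judged (in metres and radians):
At the end, for the whole second after the job is handed in: The dial in front of the pot rests in the next notch below where it started (within 0.12 rad of low if it started at medium, of medium if it started at high; its pointer mark 7 to 25 mm from where it began), and the other dial's mark is within 12 mm of where it began (a whole click is 18 mm) (((y of pot in the frame of hob above 0 m and (value of joint dial_left between -0.513 and -0.273 rad or value of joint dial_left between 0.273 and 0.513 rad) and distance of dial_left_mark from where it was at the start of the episode between 0.007 and 0.025 m and velocity of joint dial_left between -0.1 and 0.1 rad/s and distance of dial_right_mark from where it was at the start of the episode below 0.012 m) or (not (y of pot in the frame of hob above 0 m) and (value of joint dial_right between -0.513 and -0.273 rad or value of joint dial_right between 0.273 and 0.513 rad) and distance of dial_right_mark from where it was at the start of the episode between 0.007 and 0.025 m and velocity of joint dial_right between -0.1 and 0.1 rad/s and distance of dial_left_mark from where it was at the start of the episode below 0.012 m))); the robot touches nothing.
It fails at once if the dial of the frying pan's ring is turned (its mark moves more than 12 mm; a click is 18 mm) ((y of pot in the frame of hob above 0 m and distance of dial_right_mark from where it was at the start of the episode above 0.012 m) or (not (y of pot in the frame of hob above 0 m) and distance of dial_left_mark from where it was at the start of the episode above 0.012 m)).
It fails at once if a dial is gripped: the fingers touch it while standing on both sides of it (TCP within 10 mm of its axis) ((horizontal distance between the grasp point and dial_left_top below 0.01 m and contact force between the fingers and dial_left above 0.5 N) or (horizontal distance between the grasp point and dial_right_top below 0.01 m and contact force between the fingers and dial_right above 0.5 N)).
It fails at once if the hob is lifted or shoved more than 6 mm (distance of hob from where it was at the start of the episode above 0.006 m).
It fails at once if anything else standing about is lifted or moved more than 15 mm (distance of any of pot, frying_pan, spoon_rest, ginger, grater, chopstick_a, chopstick_b from where it was at the start of the episode above 0.015 m).
It also fails if it takes over 40 s, if anything falls off the work surface, if the arm or the gripper's body presses on something with over 40 N, if the wrist force passes 120 N, or if a joint passes its speed limit or range.

## Working session

There is one attempt and no reset: what is moved stays moved. The work goes in short steps, Python scripts to look and compute and a tool call to move; the robot and the scene stay as the last step left them, time stands still between calls to the robot, and variables do not carry over. Pictures are saved under pics/ and viewed, at most 10 in all, crops included, and the job is handed in when it is done.

Besides the shell and the picture viewer there is one more tool, called as name(argument=value, ...) on one line, values as JSON. move_arm: Moves the arm, as the interface text tells. Its arguments: {"type":"object","properties":{"steps":{"type":"array"}},"required":["steps"]}

```bash
mkdir -p pics; cat > h.py <<'E'
import numpy as np, cv2
from workcell import ctrl, cams
from scipy.spatial.transform import Rotation as R
def pix2(c,uv,z):
    K=np.array(c["camera_matrix"]);Rm=np.array(c["rotation"]);
    if Rm.shape!=(3,3): Rm=R.from_rotvec(Rm.ravel()).as_matrix()
    d=Rm@np.linalg.inv(K)@np.array([uv[0],uv[1],1.]);o=np.array(c["xyz"])
    return o+d*(z-o[2])/d[2]
def proj(c,p):
    Rm=np.array(c["rotation"]);q=np.array(c["camera_matrix"])@(Rm.T@(np.array(p)-np.array(c["xyz"])));return q[:2]/q[2]
E
python3 - <<'E'
from h import *
o=ctrl.get_obs();print({k:np.round(v,3) for k,v in o.items()})
for n in("scene","side"):
    c=cams.get_image(n);cv2.imwrite(f"pics/{n}0.png",c["image"][:,:,::-1])
    print(n,c["xyz"],np.array(c["rotation"]).round(3).tolist())
    for t in("hob","pot","frying_pan","dial_left","dial_right","dial_left_top","dial_right_top","dial_left_mark","dial_right_mark","spoon_rest"):
        print(t,[(round(b["p"],2),np.round(b["rect"]).tolist()) for b in cams.boxes_of(n,t)[:3]])
E
```

```text
{'t': np.float64(0.0), 'qpos': array([-1.33 ,  0.424,  1.631,  0.   ,  1.089, -0.019]), 'qvel': array([-0.002,  0.   ,  0.   ,  0.001, -0.001,  0.001]), 'joint_torque': array([-2.0000e-03, -5.4463e+01, -2.7366e+01,  6.4000e-02,  2.3000e-02,
       -0.0000e+00]), 'ee_pos': array([ 160.425, -603.501,  240.588]), 'orientation': array([-3.114, -0.407,  0.   ]), 'ft_force': array([ 0.77 ,  1.551, -0.173]), 'moment': array([ 0.063, -0.036,  0.03 ]), 'grasp_force': np.float64(0.0), 'width': np.float64(87.687)}
scene [ 993.97885344 -483.51317917 1300.04428649] [-2.447, -0.98, 0.248]
hob [(0.73, [330.0, 260.0, 182.0, 182.0]), (0.38, [315.0, 143.0, 28.0, 39.0])]
pot [(0.77, [369.0, 221.0, 52.0, 62.0])]
frying_pan [(0.78, [337.0, 284.0, 102.0, 66.0])]
dial_left [(0.55, [315.0, 143.0, 27.0, 39.0]), (0.44, [328.0, 198.0, 11.0, 10.0])]
dial_right [(0.73, [277.0, 256.0, 13.0, 19.0]), (0.58, [338.0, 284.0, 99.0, 69.0])]
dial_left_top [(0.72, [328.0, 197.0, 11.0, 16.0])]
dial_right_top [(0.6, [278.0, 254.0, 17.0, 17.0]), (0.25, [230.0, 233.0, 41.0, 41.0])]
dial_left_mark [(0.46, [326.0, 200.0, 15.0, 
[... 179 characters left out ...]
31]
hob [(0.86, [371.0, 224.0, 165.0, 116.0]), (0.45, [408.0, 222.0, 88.0, 53.0])]
pot [(0.98, [360.0, 178.0, 43.0, 46.0]), (0.36, [327.0, 208.0, 27.0, 20.0])]
frying_pan [(0.98, [406.0, 222.0, 89.0, 49.0])]
dial_left [(0.74, [315.0, 190.0, 16.0, 15.0])]
dial_right [(0.75, [340.0, 238.0, 15.0, 12.0]), (0.57, [266.0, 273.0, 57.0, 7.0])]
dial_left_top [(0.51, [315.0, 189.0, 15.0, 16.0]), (0.4, [271.0, 140.0, 67.0, 40.0])]
dial_right_top [(0.64, [344.0, 239.0, 17.0, 14.0])]
dial_left_mark [(0.69, [315.0, 193.0, 17.0, 14.0]), (0.18, [407.0, 221.0, 90.0, 51.0])]
dial_right_mark [(0.67, [343.0, 238.0, 19.0, 12.0])]
spoon_rest [(0.63, [329.0, 210.0, 26.0, 22.0]), (0.15, [314.0, 188.0, 17.0, 12.0])]
```

```bash
python3 - <<'E'
from h import *
S=cams.get_image("scene")
for uv,n in(((328,197),"dl"),((277.5,254.5),"dr"),((326,200),"ml")):print(n,pix2(S,uv,80).round())
D=cams.get_image("side")
for uv,n in(((315,190),"dl"),((341,238),"dr")):print(n,pix2(D,uv,80).round())
print(pix2(S,(369,221),110).round(),pix2(D,(360,178),110).round())
a=cv2.resize(S["image"][110:350,200:440],(560,560),interpolation=3)
cv2.imwrite("pics/c.png",a[:,:,::-1])
E
```

```text
dl [540.  71.  80.]
dr [ 569. -209.   80.]
ml [543.  57.  80.]
dl [540.  53.  80.]
dr [ 563. -219.   80.]
[717.  85. 110.] [704.  57. 110.]
```

View pics/c.png

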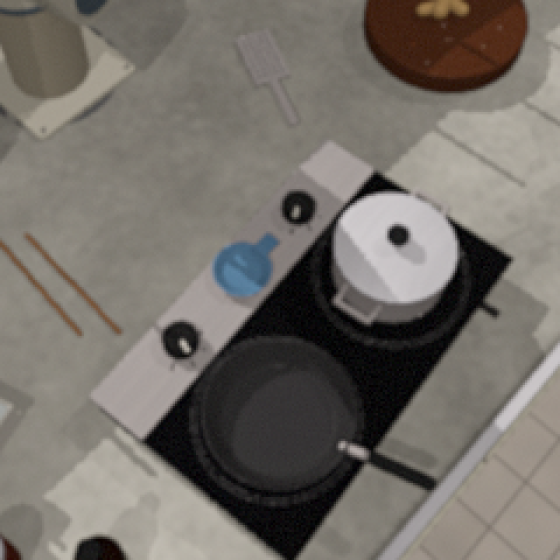

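The pot is on the left ring, so the left dial is wanted, near (540, 62). In the crop the left dial is at about (298, 208), the right dial at (181, 340), and both lines point roughly to the lower right or down. I'll bring the wrist camera nearer, so I need the tool axes and camera mount.

```bash
python3 - <<'E'
from h import *
o=ctrl.get_obs();M=R.from_rotvec(o["orientation"]).as_matrix();print(M.round(3))
c=cams.get_image("wrist");print(np.array(c["mount"]).round(3),c["camera_matrix"])
d=np.array([440,60,270])-o["ee_pos"];print(M.T@d/25, o["t"])
E
```

```text
[[ 0.966  0.257  0.   ]
 [ 0.257 -0.966  0.   ]
 [ 0.    -0.    -1.   ]]
[[ 1.00000e-03 -9.62000e-01 -2.72000e-01  7.53070e+01]
 [ 1.00000e+00  1.00000e-03 -1.00000e-03 -6.08000e-01]
 [ 1.00000e-03 -2.72000e-01  9.62000e-01 -1.44002e+02]
 [ 0.00000e+00  0.00000e+00  0.00000e+00  1.00000e+00]] [[308.12632109   0.         314.57308221]
 [  0.         308.12632109 192.64499658]
 [  0.           0.           1.        ]]
[ 17.62522537 -22.79675744  -1.14366536] 1.2
```

move_arm(steps=[[[0.6, -1, -0.1], 0, 1], [[0.8, -1, -0.1], 0, 1], [[0.8, -1, -0.1], 0, 1], [[0.8, -1, -0.1], 0, 1], [[0.8, -1, -0.1], 0, 1], [[0.8, -1, -0.1], 0, 1], [[0.8, -1, -0.1], 0, 1], [[0.8, -1, -0.1], 0, 1], [[0.8, -1, -0.1], 0, 1], [[0.8, -1, -0.1], 0, 1], [[0.8, -1, 0], 0, 1], [[0.8, -1, 0], 0, 1], [[0.8, -1, 0], 0, 1], [[0.8, -1, 0], 0, 1], [[0.8, -1, 0], 0, 1], [[0.8, -1, 0], 0, 1], [[0.8, -1, 0], 0, 1], [[0.8, -1, 0], 0, 1], [[0.9, -1, 0], 0, 1], [[1, -1, 0], 0, 1]])

```text
t: 2.92
ee_pos: [421.3, -15.8, 266.7]
orientation: [3.115, 0.407, 0.001]
ft_force: [0.5, -1.6, 0.4]
width: 0.1
grasp_force: 0.0
```

move_arm(steps=[[[1, -0.9, 0], 0, 1], [[1, -0.9, 0], 0, 1], [[1, -0.7, 0], 0, 1], [[0, 0, 0], 1, 1], [[0, 0, 0], 1, 1], [[0, 0, 0], 0, 1], [[0, 0, 0], 0, 1], [[0, 0, 0], 0, 1]])

```text
t: 3.58
ee_pos: [477.4, 62.1, 266.4]
orientation: [3.139, 0.137, 0.0]
ft_force: [0.1, -0.2, -0.7]
width: 0.9
grasp_force: 0.0
```

```bash
cat >> h.py <<'E'
def wcam():
    o=ctrl.get_obs();c=cams.get_image("wrist");T=np.eye(4);T[:3,:3]=R.from_rotvec(o["orientation"]).as_matrix();T[:3,3]=o["ee_pos"]
    W=T@np.array(c["mount"]);c["xyz"]=W[:3,3];c["rotation"]=W[:3,:3];return o,c
E
python3 - <<'E'
from h import *
o,c=wcam();print(o["t"],o["ee_pos"].round(1),o["width"],o["ft_force"].round(2));M=R.from_rotvec(o["orientation"]).as_matrix();print(M.round(3))
cv2.imwrite("pics/w1.png",c["image"][:,:,::-1])
for t,z in(("dial_left",80),("dial_left_top",89),("dial_left_mark",89),("dial_right_top",89),("spoon_rest",75),("pot",140)):
    print(t,[(round(b["p"],2),np.round(b["rect"]).tolist(),pix2(c,b["rect"][:2],z).round(1).tolist()) for b in cams.boxes_of("wrist",t)[:2]])
E
```

```text
3.5833 [477.4  62.1 266.4] 0.8722540079138185 [ 0.13 -0.15 -0.7 ]
[[ 0.996  0.087  0.   ]
 [ 0.087 -0.996  0.   ]
 [ 0.     0.    -1.   ]]
dial_left [(0.57, [313.0, 117.0, 56.0, 53.0], [540.8, 70.4, 80.0])]
dial_left_top [(0.88, [313.0, 118.0, 54.0, 54.0], [539.8, 70.2, 89.0])]
dial_left_mark [(0.94, [315.0, 116.0, 52.0, 50.0], [541.7, 68.6, 89.0])]
dial_right_top [(0.64, [585.0, 112.0, 67.0, 48.0], [569.6, -202.2, 89.0]), (0.25, [315.0, 118.0, 55.0, 54.0], [540.0, 68.4, 89.0])]
spoon_rest [(0.95, [433.0, 115.0, 116.0, 84.0], [553.6, -55.8, 75.0])]
pot [(0.84, [316.0, 15.0, 113.0, 21.0], [620.5, 75.0, 140.0])]
```

View pics/w1.png

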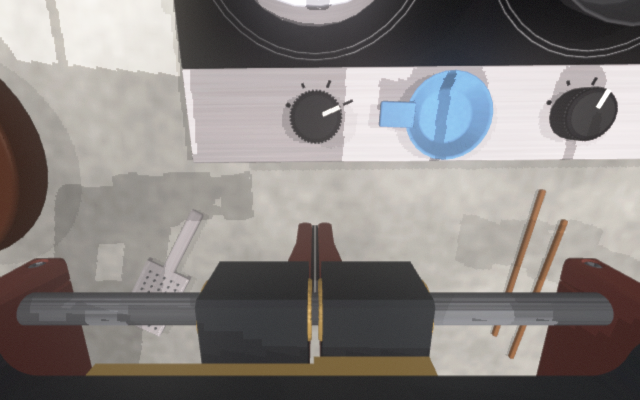

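```bash
python3 - <<'E'
from h import *
o,c=wcam()
m=cams.cut_out("wrist","dial_left_top")[0];mm=m["pixels"].astype(np.uint8)
g=c["image"].mean(2);v,u=np.nonzero((g<110)&(abs(np.arange(400)[:,None]-117)<32)&(abs(np.arange(640)[None]-315)<30))
print(cv2.minEnclosingCircle(np.argwhere(mm)[:,::-1].astype(np.float32)),m["rect"],np.percentile(u,[1,99]),np.percentile(v,[1,99]))
for q in((298,224),(332,224)):print(pix2(c,q,247.4).round(1))
ctr=pix2(c,(315.5,117),89)
b=(g>170)&(((np.indices(g.shape)-np.array([117,315.5])[:,None,None])**2).sum(0)<24**2)
w=np.argwhere(b);print(len(w));W=np.array([pix2(c,p[::-1],89)[:2] for p in w]);d=W.mean(0)-ctr[:2];print(ctr,d,np.arctan2(-d[1],d[0])+.087)
# strip edge fit: hob yaw
for r0,col in((66,None),(161,None)):
    P=[]
    for x in (230,260,290,340,400,500,560,600):
        s=np.diff(cv2.GaussianBlur(g,(3,3),0)[r0-8:r0+9,x]);P.append(pix2(c,(x,r0-8+np.argmax(abs(s))+.5),65)[:2])
    P=np.array(P);print(np.polyfit(P[:,1],P[:,0],1),P.round(0).tolist())
E
```

```text
((315.15216064453125, 116.28260803222656), 26.99315071105957) [315.0, 118.9, 53.8, 53.0] [290. 339.] [ 91. 141.]
[487.2  73.3 247.4]
[488.8  54.1 247.4]
76
[541.16865839  67.76279486  89.        ] [  7.40191764 -13.71895092] 1.1630195690686278
[-9.68038721e-02  5.97681497e+02] [[582.0, 161.0], [585.0, 130.0], [588.0, 99.0], [594.0, 47.0], [599.0, -16.0], [609.0, -119.0], [615.0, -181.0], [620.0, -223.0]]
[-9.70923944e-02  4.97983667e+02] [[481.0, 160.0], [486.0, 126.0], [490.0, 92.0], [495.0, 36.0], [501.0, -32.0], [512.0, -144.0], [519.0, -211.0], [523.0, -256.0]]
```

Left dial centre is (541, 68), consistent with the strip's midline. The line reads 1.16 rad, so it starts at high, and the target is medium (0.393). Next I descend in front of the dial with the fingers shut.

move_arm(steps=[[[0.6, -0.33, 0.6], 0, 1], [[0, 0, 1], 0, 1], [[0, 0, 1], 0, 1], [[0, 0, 1], 0, 1], [[0, 0, 1], 0, 1], [[0, 0, 1], 0, 1], [[0, 0, 0.8], 0, 1], [[0, 0, 0.4], 0, 1], [[0, 0, 0.2], 0, 1], [[0, 0, 0.05], 0, 1], [[0, 0, 0], 0, 1], [[0, 0, 0], 0, 1]])

```text
t: 5.03
ee_pos: [492.6, 71.9, 91.1]
orientation: [-3.139, -0.134, -0.003]
ft_force: [0.0, -0.0, 0.9]
width: 0.5
grasp_force: 0.0
```

move_arm(steps=[[[0.2, 0, 0], 0, 1], [[0.1, 0, 0], 0, 1], [[0, 0, 0], 0, 1], [[0, 0, 0], 0, 1]])

```text
t: 5.37
ee_pos: [499.8, 72.5, 90.6]
orientation: [-3.139, -0.134, -0.002]
ft_force: [-0.1, -0.3, -0.8]
width: 0.4
grasp_force: 0.0
```

move_arm(steps=[[[0.08, 0, 0], 0, 1], [[0.04, 0, 0], 0, 1], [[0, 0, 0], 0, 1], [[0, 0, 0], 0, 1]])

```text
t: 5.7
ee_pos: [501.7, 72.6, 90.0]
orientation: [3.139, 0.134, -0.002]
ft_force: [-3.0, 0.4, 2.6]
width: 0.5
grasp_force: 1.4
```

move_arm(steps=[[[0.02, 0, 0], 0, 1], [[0, 0, 0], 0, 1], [[0, 0, 0], 0, 1]])

```text
t: 5.95
ee_pos: [501.8, 72.6, 89.9]
orientation: [3.139, 0.134, -0.003]
ft_force: [-5.0, 0.4, 4.1]
width: 0.6
grasp_force: 2.6
```

move_arm(steps=[[[0.02, 0, 0], 0, 1], [[0, 0, 0], 0, 1], [[0, 0, 0], 0, 1]])

```text
t: 6.2
ee_pos: [501.8, 72.6, 89.9]
orientation: [3.139, 0.134, -0.005]
ft_force: [-6.8, -0.1, 5.1]
width: 0.5
grasp_force: 3.2
```

move_arm(steps=[[[0.01, 0, 0], 0, 1], [[0, 0.04, 0], 0, 1], [[0, 0.04, 0], 0, 1], [[0, 0.04, 0], 0, 1], [[0, 0.04, 0], 0, 1], [[0, 0, 0], 0, 1]])

```text
t: 6.7
ee_pos: [502.1, 68.8, 89.8]
orientation: [-3.139, -0.134, 0.006]
ft_force: [-7.2, 1.0, 5.8]
width: 0.6
grasp_force: 3.6
```

move_arm(steps=[[[0, 0.04, 0], 0, 1], [[0, 0.04, 0], 0, 1], [[0, 0.04, 0], 0, 1], [[0, 0.04, 0], 0, 1], [[0, 0.04, 0], 0, 1], [[0, 0.04, 0], 0, 1], [[0, 0, 0], 0, 1]])

```text
t: 7.28
ee_pos: [502.7, 62.7, 89.8]
orientation: [3.139, 0.134, -0.005]
ft_force: [-7.5, 0.6, 4.6]
width: 0.4
grasp_force: 3.3
```

```bash
python3 - <<'E'
from h import *
o,c=wcam();i=c["image"];print(proj(c,(541,68,89)),o["ft_force"])
u,v=proj(c,(541,68,89)).astype(int)
cv2.imwrite("pics/w2.png",cv2.resize(i[max(0,v-80):v+80,u-110:u+110],(660,480))[:,:,::-1])
E
```

```text
[312.17717065 183.88178184] [-7.50877652  0.63441533  4.61853266]
```

View pics/w2.png

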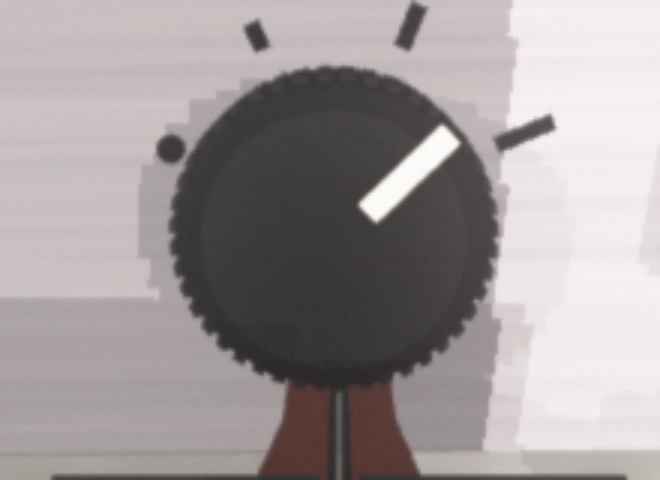

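The picture shows the dial rolling without slip: the line is at about 46°, close to the midpoint, with the finger centred under it at (340, 390). I'll roll it another 8 mm.

move_arm(steps=[[[0, 0.04, 0], 0, 1], [[0, 0.04, 0], 0, 1], [[0, 0.04, 0], 0, 1], [[0, 0.04, 0], 0, 1], [[0, 0.04, 0], 0, 1], [[0, 0.04, 0], 0, 1], [[0, 0.04, 0], 0, 1], [[0, 0.04, 0], 0, 1], [[0, 0, 0], 0, 1]])

```text
t: 8.08
ee_pos: [503.4, 54.3, 89.7]
orientation: [3.138, 0.134, -0.005]
ft_force: [-6.9, -1.5, 4.2]
width: 0.5
grasp_force: 3.3
```

move_arm(steps=[[[-0.1, 0, 0], 0, 1], [[-0.3, 0, 0], 0, 1], [[-0.6, 0, 0], 0, 1], [[-0.4, 0, 0], 0, 1], [[0, 0, -0.5], 0, 1], [[0, 0, -1], 0, 1], [[0, 0, -1], 0, 1], [[0, 0, -1], 0, 1], [[0, 0, -1], 0, 1], [[0, 0, 0], 0, 1], [[0, 0, 0], 0, 1]])

```text
t: 9.0
ee_pos: [471.0, 52.0, 203.9]
orientation: [-3.139, -0.134, -0.006]
ft_force: [-0.2, -1.0, -0.2]
width: 0.4
grasp_force: 0.0
```

```bash
python3 - <<'E'
from h import *
o,c=wcam();i=c["image"];u,v=proj(c,(541,68,89)).astype(int);print(u,v,o["ft_force"],o["t"])
cv2.imwrite("pics/w3.png",i[:,:,::-1])
E
```

```text
303 111 [-0.17674336 -1.02343248 -0.16393938] 9.0
```

View pics/w3.png

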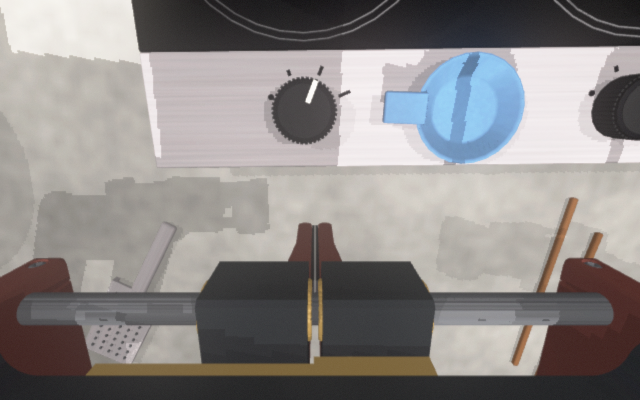

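The left dial at (304, 110) now points at the medium tick at (320, 70). The hand is clear, and the spoon rest and strip are where they were.

```bash
python3 -c "
from h import *
print(ctrl.close_job())"
```

```text
the job is handed in; nothing more can be done
None
```

I rolled the left dial, in front of the pot, one click anticlockwise from high to medium; the last picture shows it resting in the medium notch with the hand clear, and I've handed the job in (no verdict was returned).

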